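# Even up two tubs of tins on a counter balance

## Task

Make the two tubs on the counter balance weigh the same: take the small tin out of the heavier tub and stand it upright on the floor of the lighter tub, in the free space beside the long tin, setting it down without letting it drop. Make up the rest by sliding the poise along its bar until the beam comes to rest level with the pointer on the centre mark, and let go; all four tins end up standing in the tubs, and the timer, tumbler and spice jar stay where they are.

Things in the scene. Friction and masses are not known exactly. Their poses are not given: they have to be found in the camera images.
- balance: grey counter balance with two equal arms; its base (392 mm wide, 150 deep) is fixed to the worktop. Origin: centre of the base's underside; x points away from the poise bar, which is on the robot's side, y to the left pan, z up. Left = +y, front = -x in this frame for all entries. Its linkage keeps both tubs upright, so where in a tub a load stands makes no difference.
- beam (a joint): tilt of the beam, rad, pivot 85 mm above the worktop; 0 = level, positive = left tub high, right side heavier. Stops at -0.06 and 0.06, each tub then 9.3 mm off its level height. Level is a stable rest: 47 g of difference tips it to a stop, less in proportion. Damped, at rest after about 2 s.
- pointer_tip (a point): tip of the pointer that stands up from the beam, 104 mm above its pivot; level is when it stands on the thick centre mark (3.6 mm wide) of the small white dial behind it, between the tubs.
- poise (a joint): place of the sliding poise on its graduated bar, m: 0 = middle, 0.095 = left end, -0.095 = right end. It stays where it is left (about 1 N of friction). It weighs 240 g: moving it 10 mm to the left acts like 15.5 g more in the left tub.
- poise_grip (a point): middle of the dark knob on the poise: knob 24 mm along the bar, 30 across, 28 high, top 14 mm above this point. The block below (62 x 34 mm) ends 18 mm below this point. The point is 121 mm above the worktop when level and 155 mm in front of the balance's middle; the bar runs along the balance's y and tips with the beam. The tubs' front walls are 52 mm behind the point.
- tub_left (a point): centre of the inner floor of the open steel tub on the left pan, 155 mm left of the balance's middle, 118 mm above the worktop when level. Inside 200 mm (x) by 114 (y), 72 deep, walls 3 mm, rim 3 mm more. Fixed to its pan. At first a small tin stands across its front end, 3 mm from the front wall and from the long tin, 35 mm free to its left and right.
- tub_right (a point): the same point of the equal tub on the right pan, the mirror image of the left one.
- free_left (a point): on the floor of the left tub, in the middle of its free space, which lies behind the small tin, between the long tin (at the wall nearer the balance's middle) and the outer wall: 56 mm wide (y) and 131 mm long (x). The long tin is 80 mm high, the outer and rear walls 72 mm.
- free_right (a point): the same in the right tub: its free space too lies along its outer wall, here the right (-y) one.
- small_tin_1: small closed tin with a lid, 62 mm (its x) by 44 (its y) by 68 high, origin at the centre of its underside; at first in the left tub, turned like the balance. The two small tins look alike; each weighs about 0.3 kg.
- small_tin_2: small tin like small_tin_1, at first in the right tub.
- long_tin_1: long closed tin with a lid, 127 mm (its x) by 57 (its y) by 80 high, origin at the centre of its underside. The long tins look alike, but one is nearly full (about 0.85 kg), the other has little in it (0.15 to 0.35 kg); which of them stands in which tub varies, so the heavier tub may be either. They need not be handled.
- long_tin_2: the other long tin, in the other tub.
- timer: bystander: round kitchen timer, 64 mm across, 36 high, origin at the centre of its underside.
- canister: bystander: brushed steel tumbler, 70 mm across, 120 high, origin at the centre of its underside.
- spice_jar: bystander: spice jar, 47 mm across, 98 high, origin at the centre of its underside.
Things that resemble listed ones, but are neither listed nor needed, are in the scene too. What is shaped like the long_tin_1 but green or turquoise is not meant.

How it is judged (in metres and radians):
At the end, for the whole second after the job is handed in: The beam rests within 0.018 rad of level (joint speed under 0.02 rad/s), and each of the four tins stands upright (within 0.1 rad) on the floor of one of the two tubs (underside within 6 mm of the floor) (value of joint beam between -0.018 and 0.018 rad and velocity of joint beam between -0.02 and 0.02 rad/s and ((x of small_tin_1 in the frame of tub_left between -0.09 and 0.09 m and y of small_tin_1 in the frame of tub_left between -0.05 and 0.05 m and z of small_tin_1 in the frame of tub_left between -0.005 and 0.006 m and angle between small_tin_1's own z axis and vertical below 0.1 rad) or (x of small_tin_1 in the frame of tub_right between -0.09 and 0.09 m and y of small_tin_1 in the frame of tub_right between -0.05 and 0.05 m and z of small_tin_1 in the frame of tub_right between -0.005 and 0.006 m and angle between small_tin_1's own z axis and vertical below 0.1 rad)) and ((x of small_tin_2 in the frame of tub_left between -0.09 and 0.09 m and y of small_tin_2 in the frame of tub_left between -0.05 and 0.05 m and z of small_tin_2 in the frame of tub_left between -0.005 and 0.006 m and angle between small_tin_2's own z axis and vertical below 0.1 rad) or (x of small_tin_2 in the frame of tub_right between -0.09 and 0.09 m and y of small_tin_2 in the frame of tub_right between -0.05 and 0.05 m and z of small_tin_2 in the frame of tub_right between -0.005 and 0.006 m and angle between small_tin_2's own z axis and vertical below 0.1 rad)) and ((x of long_tin_1 in the frame of tub_left between -0.09 and 0.09 m and y of long_tin_1 in the frame of tub_left between -0.05 and 0.05 m and z of long_tin_1 in the frame of tub_left between -0.005 and 0.006 m and angle between long_tin_1's own z axis and vertical below 0.1 rad) or (x of long_tin_1 in the frame of tub_right between -0.09 and 0.09 m and y of long_tin_1 in the frame of tub_right between -0.05 and 0.05 m and z of long_tin_1 in the frame of tub_right between -0.005 and 0.006 m and angle between long_tin_1's own z axis and vertical below 0.1 rad)) and ((x of long_tin_2 in the frame of tub_left between -0.09 and 0.09 m and y of long_tin_2 in the frame of tub_left between -0.05 and 0.05 m and z of long_tin_2 in the frame of tub_left between -0.005 and 0.006 m and angle between long_tin_2's own z axis and vertical below 0.1 rad) or (x of long_tin_2 in the frame of tub_right between -0.09 and 0.09 m and y of long_tin_2 in the frame of tub_right between -0.05 and 0.05 m and z of long_tin_2 in the frame of tub_right between -0.005 and 0.006 m and angle between long_tin_2's own z axis and vertical below 0.1 rad))); the robot touches nothing.
It fails at once if small tin 1 is let drop or is thrown (moves faster than 0.45 m/s with no finger touching it) (contact force between the fingers and small_tin_1 below 0.05 N and linear speed of small_tin_1 above 0.45 m/s).
It fails at once if small tin 2 is let drop or is thrown (moves faster than 0.45 m/s with no finger touching it) (contact force between the fingers and small_tin_2 below 0.05 N and linear speed of small_tin_2 above 0.45 m/s).
It fails at once if the timer is moved by more than 3 cm (distance of timer from where it was at the start of the episode above 0.03 m).
It fails at once if the canister is moved by more than 3 cm (distance of canister from where it was at the start of the episode above 0.03 m).
It fails at once if the spice jar is moved by more than 3 cm (distance of spice_jar from where it was at the start of the episode above 0.03 m).
It also fails if it takes over 72 s, if anything falls off the work surface, if the arm or the gripper's body presses on something with over 40 N, if the wrist force passes 120 N, or if a joint passes its speed limit or range.

## Robot

A 6-joint arm with a two-finger parallel gripper is mounted at the origin on the work surface; the furniture and walls round the work are solid. World frame = base frame: x ahead of the robot, y to its left, z up, the work surface at z = 0. Lengths are in mm, angles in rad, forces in N, time in s.
With the tool pointing down it reaches from about 275 to 750 mm from the base axis. Payload 10.2 kg.
Tool frame: the origin (TCP) lies midway between the tips of the shut fingers; the grasp point (between the pads) lies 19 mm behind it; z points along the fingers, y is the line along which they close (so a half turn about z gives the same grasp; the last joint's range is limited). The gripper opens to 85 mm and grips with 20 to 120 N. Pads are 22 mm wide; open, the fingers measure 114 mm over their backs; the gripper's body (76 mm by 85 mm) begins 54 mm behind the grasp point. The pads swing forward as they close: fully open they stand 13 mm farther back than shut.
Start: joints at [-1.398, 0.313, 1.498, -0, 1.331, -0.223], TCP at [202.4, -484.423, 231.294] pointing down, gripper open.
Joint ranges: [-2.94, 2.94], [-0.97, 2.17], [0.19, 2.56], [-1.23, 4.37], [0.02, 3.11], [-2.88, 2.88]. Speed limits (rad/s): [2.39, 2.39, 3.01, 3.14, 3.14, 3.14].

## Interface

Orientations are given as a unit quaternion [w, x, y, z].
In Python, from rig import sense, capture, finish_job, find_in, place_of gives the robot as it stands. The module is installed in compiled form; this text tells all that it offers.
- The arm moves only by the shell command python3 -m jog 'ROWS' [FORCE]. ROWS is JSON, a list of rows, each an object of numbers: "tx", "ty", "tz": the shift along the tool's x, y, z in mm; "ax", "ay", "az": the turn, a rotation vector about the tool's x, y, z in rad; "jaw": the closure, from -1 (fully open) to 1 (shut), so that 0 is half open. In form: [{"tx": .., "ty": .., "tz": .., "ax": .., "ay": .., "az": .., "jaw": ..}, ...]. A call has 1 to 5 rows; each row shifts and turns the commanded pose from where the row before left it, along the tool's axes as they then stand; what a row does not reach is not made up. A row lasts 1/8 s, in which the tool goes at most 62.5 mm and 10.7 degrees, less where a joint would pass 70% of its speed; a pose out of reach is approached as far as the arm can. A call with a gripper value outside its range is refused whole. The fingers move at their own pace and stop on an object; FORCE is the grip in N (left out, the last holds). Time passes only in rows, so rows that do not move let the fingers close. It gives the time, the measured TCP pose, the force, the opening and the grip force at its end, in the units of the state.
- sense(): the state, without advancing time (a new reading comes with each control period).
- capture(name): name is "scene" or "top" or "wrist"; returns a dict with "color" (384x512x3 uint8, red, green, blue), "depth" (384x512 float32, mm along the optical axis (not along the pixel's ray), 0 where there is no reading), "fx", "fy", "cx", "cy" (pixels), "camera_from_world" (4x4, takes a point from world to camera coordinates); the wrist camera has in their place "mount" (4x4, takes a point from camera to tool coordinates, whose origin is the TCP and whose axes are the flange's). Camera axes: x right, y up, looking along -z (the intrinsics and any distortion apply to the point x, -y, -z); pixel columns grow to the right and rows downward; lengths in mm; the calibration is good to about 2 mm. A picture is of the moment at which its call begins: read the wrist's pose just before it.
- finish_job(): hands the job in; it is judged then, once.
Trained networks look in the newest picture that a camera, given by its name, has taken for a name from the list of things; names that differ only in an ending like _2 or _b are one class to them, and where a whole thing is asked for, a point or a joint stands for the part that bears it (a point fixed in the world has none). Each returns a list of dicts, best first, with "conf" (0 to 1); they miss things now and then, are a little off and sometimes report something else, mostly with a low value. They report only what shows in the picture. A call takes as long as a camera call. They do not tell look-alikes from the thing itself.
- find_in(query, camera): "centre" ([column, row] in pixels, amid what is visible of it).
- place_of(query, camera): "centre" ([column, row] in pixels: a listed point, or the origin of a listed thing).
The state is a dict: "time_s": time; "joints": joint angles; "dq": joint speeds; "tau": joint torques, N m; "eef_pos": TCP position; "ee_rot": TCP orientation; "force": force on the tool from outside, world axes, zero at the start; "wrist_torque": the same for the moment, N m; "grip_width": opening from 0.0 (shut) to 1.0 (fully open); "grip_force": force on a finger pad.
Only numpy, scipy, OpenCV 4.12 (cv2) and the standard library are available. Lean on these libraries where they do the work, as an engineer would, in place of code of your own. Each camera call takes 0.05 s, during which the arm holds its last target. There are 200 camera calls.

## Working session

There is one attempt and no reset: what is moved stays moved. The work goes in short steps, Python scripts to look and compute and a shell command to move; the robot and the scene stay as the last step left them, time stands still between calls to the robot, and variables do not carry over. Pictures are saved under pics/ and viewed, at most 10 in all, crops included, and the job is handed in when it is done.

```bash
mkdir -p pics; cat > h.py <<'E'
import numpy as np, cv2
from scipy.spatial.transform import Rotation as R
from rig import sense, capture, find_in, place_of
def rot(s):
    q=s["ee_rot"]; return R.from_quat([q[1],q[2],q[3],q[0]])
def cam(name):
    s=sense(); c=capture(name)
    if name=="wrist":
        T=np.eye(4); T[:3,:3]=rot(s).as_matrix(); T[:3,3]=s["eef_pos"]; c["wc"]=T@c["mount"]
    else: c["wc"]=np.linalg.inv(c["camera_from_world"])
    return c
def ray(c,u,v):
    d=c["wc"][:3,:3]@np.array([(u-c["cx"])/c["fx"],-(v-c["cy"])/c["fy"],-1]); return c["wc"][:3,3],d
def at_depth(c,u,v):
    o,d=ray(c,u,v); w=c["depth"][int(v)-1:int(v)+2,int(u)-1:int(u)+2]; w=w[w>0]
    return o+d*np.median(w) if w.size else None
def at_z(c,u,v,z):
    o,d=ray(c,u,v); return o+d*(z-o[2])/d[2]
def cloud(c):
    v,u=np.mgrid[:384,:512]; D=c["depth"]
    p=np.stack([(u-c["cx"])/c["fx"],-(v-c["cy"])/c["fy"],-np.ones_like(D)],-1)*D[...,None]
    P=p@c["wc"][:3,:3].T+c["wc"][:3,3]; P[D<=0]=np.nan; return P
def save(c,n,crop=None,k=1):
    a=c["color"][...,::-1]
    if crop: x0,y0,x1,y1=crop; a=a[y0:y1,x0:x1]
    cv2.imwrite("pics/"+n,cv2.resize(a,None,fx=k,fy=k,interpolation=cv2.INTER_CUBIC))
E
python3 - <<'E'
from h import *
s=sense(); print({k:np.round(s[k],3) for k in("eef_pos","ee_rot","force","grip_width","time_s")})
for n in("scene","top"):
    c=cam(n); save(c,n+"0.png"); print(n,c.get("dist"),[k for k in c])
    for q in("balance","pointer_tip","poise_grip","tub_left","tub_right","free_left","free_right","small_tin_1","long_tin_1","timer","canister","spice_jar"):
        for r in place_of(q,n)[:3]:
            u,v=r["centre"]; p=at_depth(c,min(max(u,1),510),min(max(v,1),382)); print(q,np.round([u,v]),round(r["conf"],2),None if p is None else np.round(p))
E
```

```text
{'eef_pos': array([ 202.363, -484.164,  230.735]), 'ee_rot': array([-0.001,  0.98 ,  0.197,  0.   ]), 'force': array([-0.216,  0.564,  0.4  ]), 'grip_width': np.float64(1.004), 'time_s': np.float64(0.0)}
scene None ['color', 'depth', 'fx', 'fy', 'cx', 'cy', 'camera_from_world', 'wc']
balance [271. 194.] 0.65 [517. -46. 160.]
pointer_tip [278. 162.] 0.94 [653.  41. 183.]
tub_left [249. 151.] 0.73 [ 286. -148.  637.]
tub_right [297. 197.] 0.92 [ 614. -109.  111.]
free_left [248. 147.] 0.82 [ 288. -143.  647.]
free_left [289. 204.] 0.42 [ 519. -142.  178.]
free_left [299. 189.] 0.23 [ 622. -108.  153.]
free_right [305. 197.] 0.94 [ 592. -166.  175.]
small_tin_1 [286. 205.] 0.75 [ 515. -134.  166.]
long_tin_1 [295. 188.] 0.84 [ 596. -106.  181.]
long_tin_1 [253. 246.] 0.74 [ 322. -132.   77.]
long_tin_1 [258. 157.] 0.7 [630. 141. 162.]
timer [183. 167.] 0.44 [426. 437.  30.]
canister [362. 268.] 0.58 [ 562. -498.   45.]
spice_jar [218. 149.] 0.49 [ 204. -107.  675.]
top None ['color', 'depth', 'fx', 'fy', 'cx', 'cy', 'camera_from_world', 'wc']
balance [236. 173.] 0.62 [604.  55.  86.]
ba
[... 244 characters left out ...]
94 [600. 194. 184.]
tub_right [285. 169.] 0.69 [ 591. -103.  166.]
tub_right [238. 151.] 0.68 [650.  43. 180.]
free_left [186. 152.] 0.91 [671. 219. 128.]
free_left [284. 185.] 0.17 [ 534. -100.  174.]
free_right [292. 155.] 0.95 [ 657. -137.  107.]
small_tin_1 [189. 182.] 0.72 [549. 197. 193.]
small_tin_1 [291. 155.] 0.63 [ 659. -133.  106.]
small_tin_1 [285. 185.] 0.58 [ 535. -103.  175.]
long_tin_1 [272. 160.] 0.86 [614. -64. 188.]
long_tin_1 [341. 250.] 0.81 [ 334. -283.   79.]
long_tin_1 [180. 256.] 0.8 [330. 243.  80.]
timer [124. 223.] 0.7 [453. 451.  26.]
canister [130. 175.] 0.65 [617. 426.  62.]
spice_jar [133. 171.] 0.56 [632. 420.  52.]
spice_jar [184. 152.] 0.28 [671. 227. 127.]
```

View pics/scene0.png

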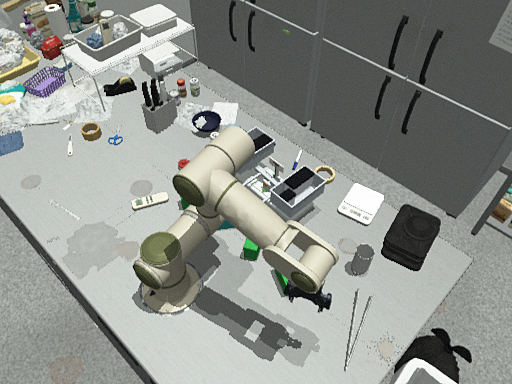

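View pics/top0.png

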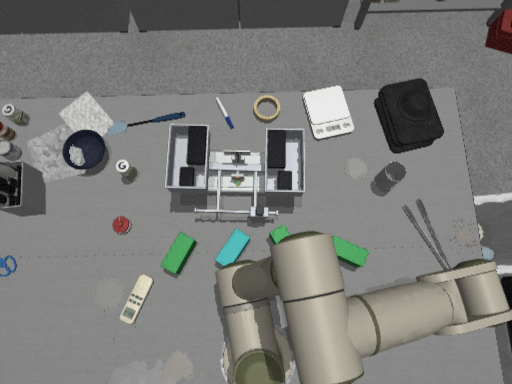

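The top view shows the tubs at (188,157) left and (285,160) right. Their dark small tins are at (187,177) and (285,180), and the poise is at (260,212). The green and turquoise blocks in front are decoys. Next I fit the geometry from depth and confirm with one crop.

```bash
python3 - <<'E'
from h import *
c=cam("top"); P=cloud(c); save(c,"crop1.png",(155,110,320,235),4.5)
print("cam",np.round(c["wc"][:3,3]))
def rect(m,name):
    q=P[m]; r=cv2.minAreaRect(q[:,:2].astype(np.float32)); print(name,m.sum(),np.round(r[0]),np.round(r[1]),round(r[2],1),"z",np.round(np.percentile(q[:,2],[5,50,95]),1))
V,U=np.mgrid[:384,:512]; z=P[...,2]
col=c["color"].astype(int); dark=col.max(-1)<60
for n,(a,b) in dict(L=(160,214),Rr=(260,310)).items():
    box=(U>=a)&(U<=b)&(V>115)&(V<203)
    m=box&(z>178)&(z<215)&~dark; rect(m,n+" rim")
    for nm,(v0,v1) in dict(long=(120,167),small=(168,195)).items():
        mm=(box&dark&(V>=v0)&(V<=v1)&(z>165)).astype(np.uint8); k,l,st,ce=cv2.connectedComponentsWithStats(mm)
        i=1+np.argmax(st[1:,4]); rect(l==i,n+nm); print(np.round(ce[i]))
box=(U>190)&(U<285)&(V>200)&(V<225)
rect(box&(z>85)&(z<145),"bar"); m=box&(z>122)&(z<150); rect(m,"knob"); print(np.round(np.c_[U[m],V[m],P[m]][:40:4]))
E
```

```text
cam [ 224.    7. 1351.]
L rim 660 [633. 206.] [130. 216.] 87.3 z [180.6 198.7 203.9]
Llong 688 [668. 178.] [ 61. 130.] 87.8 z [201.4 206.1 210.1]
[196. 145.]
Lsmall 246 [567. 206.] [41. 57.] 89.3 z [189.1 193.9 197.7]
[187. 177.]
Rr rim 383 [ 617. -102.] [127. 214.] 86.7 z [178.6 181.8 186. ]
Rrlong 639 [654. -80.] [ 56. 128.] 87.7 z [183.5 187.4 191.2]
[276. 148.]
Rrsmall 229 [552. -99.] [38. 60.] 87.4 z [171.1 175.5 179.2]
[284. 180.]
bar 409 [483.  58.] [274.  56.] 85.6 z [ 86.9  96.1 129.4]
knob 67 [466. -19.] [23. 27.] 88.2 z [123.8 127.8 131.9]
[[257. 206. 480. -12. 127.]
 [261. 206. 479. -25. 127.]
 [258. 207. 477. -15. 126.]
 [262. 207. 475. -28. 129.]
 [258. 208. 473. -15. 129.]
 [262. 208. 472. -28. 128.]
 [260. 209. 469. -21. 130.]
 [256. 210. 467.  -8. 127.]
 [260. 210. 466. -21. 128.]
 [256. 211. 463.  -8. 127.]]
```

View pics/crop1.png

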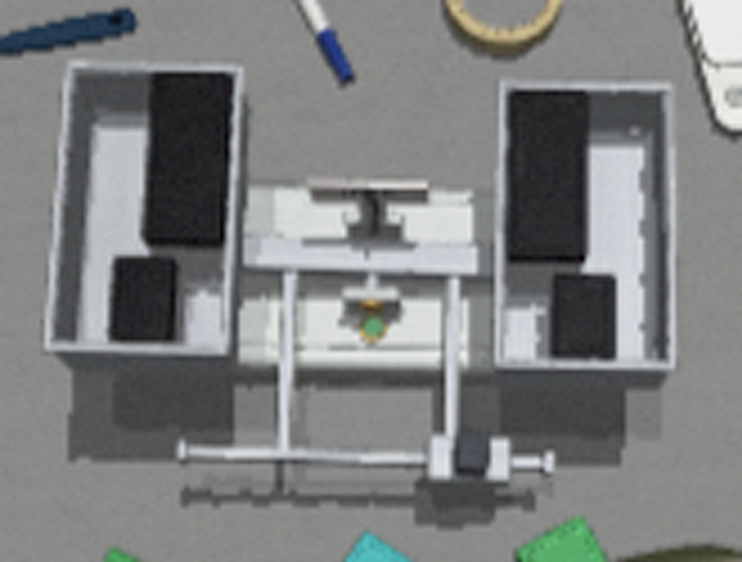

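The right tub is the lower one (rim about 184 against 203), so it is the heavier: small_tin_2 at crop (583,315), top-view pixel (284,180), is the tin to move. The dark tins in the tubs fit the description; the green and turquoise blocks on the counter are not meant.

The free space is only 56 mm wide, so I pick the tin across its y and regrasp it across its x on the clear worktop. Moving above it now.

```bash
python3 -m jog '[{"tz":-25,"az":0.15},{"tz":-25,"az":0.15},{"az":0.149},{"tx":27.4,"ty":-33.5},{"tx":27.4,"ty":-33.5}]' | tail -3
python3 -m jog '[{"tx":27.4,"ty":-33.5},{"tx":27.4,"ty":-33.5},{"tx":27.4,"ty":-33.5},{"tx":27.4,"ty":-33.5},{"tx":27.4,"ty":-33.5}]' >/dev/null
python3 -m jog '[{"tx":27.4,"ty":-33.5},{"tx":27.4,"ty":-33.5},{"tx":27.4,"ty":-33.5},{"tx":27.4,"ty":-33.5},{"tx":27.4,"ty":-33.5,"jaw":-0.45}]'
python3 -m jog '[{"tx":0},{"tx":0}]'
python3 - <<'E'
from h import *
c=cam("wrist"); save(c,"w1.png"); P=cloud(c); print(np.round(c["mount"],2))
for q in("small_tin_1","free_right","tub_right","long_tin_1"):
    for r in place_of(q,"wrist")[:2]: print(q,np.round(r["centre"]),round(r["conf"],2),np.round(at_depth(c,*r["centre"])),np.round(at_z(c,*r["centre"],109)))
E
```

```text
[[  -0.      0.97    0.26   67.06]
 [   1.      0.      0.     -1.6 ]
 [   0.      0.26   -0.97 -142.99]
 [   0.      0.      0.      1.  ]]schema error: expected keys tx, ty, tz, ax, ay, az, jaw
schema error: expected keys tx, ty, tz, ax, ay, az, jaw
schema error: expected keys tx, ty, tz, ax, ay, az, jaw
schema error: expected keys tx, ty, tz, ax, ay, az, jaw
```

View pics/w1.png

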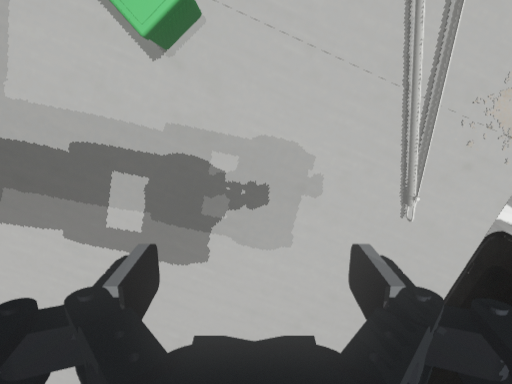

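The rows were refused because every key is required, so the arm has not moved. The wrist view only shows bare worktop between the fingers, with the green block at (155,20). I resend with full rows.

```bash
python3 -m jog '[{"tx":0,"ty":0,"tz":-25,"ax":0,"ay":0,"az":0.15,"jaw":-1},{"tx":0,"ty":0,"tz":-25,"ax":0,"ay":0,"az":0.15,"jaw":-1},{"tx":0,"ty":0,"tz":0,"ax":0,"ay":0,"az":0.149,"jaw":-1},{"tx":27.4,"ty":-33.5,"tz":0,"ax":0,"ay":0,"az":0,"jaw":-1},{"tx":27.4,"ty":-33.5,"tz":0,"ax":0,"ay":0,"az":0,"jaw":-1}]'
python3 -m jog '[{"tx":27.4,"ty":-33.5,"tz":0,"ax":0,"ay":0,"az":0,"jaw":-1},{"tx":27.4,"ty":-33.5,"tz":0,"ax":0,"ay":0,"az":0,"jaw":-1},{"tx":27.4,"ty":-33.5,"tz":0,"ax":0,"ay":0,"az":0,"jaw":-1},{"tx":27.4,"ty":-33.5,"tz":0,"ax":0,"ay":0,"az":0,"jaw":-1},{"tx":27.4,"ty":-33.5,"tz":0,"ax":0,"ay":0,"az":0,"jaw":-1}]'
python3 -m jog '[{"tx":27.4,"ty":-33.5,"tz":0,"ax":0,"ay":0,"az":0,"jaw":-1},{"tx":27.4,"ty":-33.5,"tz":0,"ax":0,"ay":0,"az":0,"jaw":-1},{"tx":27.4,"ty":-33.5,"tz":0,"ax":0,"ay":0,"az":0,"jaw":-1},{"tx":27.4,"ty":-33.5,"tz":0,"ax":0,"ay":0,"az":0,"jaw":-0.45},{"tx":27.4,"ty":-33.5,"tz":0,"ax":0,"ay":0,"az":0,"jaw":-0.45}]'
python3 -m jog '[{"tx":0,"ty":0,"tz":0,"ax":0,"ay":0,"az":0,"jaw":-0.45},{"tx":0,"ty":0,"tz":0,"ax":0,"ay":0,"az":0,"jaw":-0.45}]'
python3 - <<'E'
from h import *
c=cam("wrist"); save(c,"w2.png"); P=cloud(c)
for q in("small_tin_1","free_right","tub_right","long_tin_1"):
    for r in place_of(q,"wrist")[:2]: print(q,np.round(r["centre"]),round(r["conf"],2),np.round(at_depth(c,*r["centre"])),np.round(at_z(c,*r["centre"],109)))
E
```

```text
time_s: 2.22
eef_pos: [261.2, -419.7, 281.2]
ee_rot: [-0.0, 1.0, -0.027, 0.0]
force: [0.7, -0.1, -0.1]
grip_width: 1.0
grip_force: 0.0
time_s: 2.85
eef_pos: [407.2, -259.3, 281.4]
ee_rot: [0.0, 1.0, -0.027, 0.0]
force: [0.8, 0.1, -0.2]
grip_width: 0.997
grip_force: 0.0
time_s: 3.48
eef_pos: [553.0, -99.3, 281.3]
ee_rot: [0.0, 1.0, -0.027, 0.0]
force: [-0.3, -0.6, 0.2]
grip_width: 0.724
grip_force: 0.0
time_s: 3.72
eef_pos: [551.9, -100.8, 281.2]
ee_rot: [0.0, 1.0, -0.027, -0.0]
force: [-0.4, 0.4, -0.6]
grip_width: 0.724
grip_force: 0.0
small_tin_1 [255. 177.] 0.85 [ 566. -101.  178.] [ 552. -101.  109.]
free_right [282.  68.] 0.76 [ 653. -131.  109.] [ 653. -131.  109.]
long_tin_1 [ 30. 305.] 0.95 [386. 203.  60.] [417. 162. 109.]
long_tin_1 [265. 288.] 0.94 [ 408. -105.   80.] [ 425. -104.  109.]
```

View pics/w2.png

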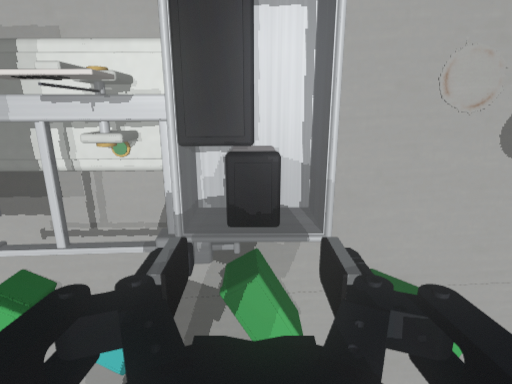

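The wrist view shows small_tin_2 at (253,189), bordered by the long tin at (215,75) and the front wall at row 237. Next I fit its top face precisely.

```bash
python3 - <<'E'
from h import *
c=cam("wrist"); P=cloud(c); z=P[...,2]; V,U=np.mgrid[:384,:512]
m=(U>200)&(U<305)&(V>147)&(V<232)&(z>168)&(z<180)&(c["color"].max(-1)<70)
k,l,st,ce=cv2.connectedComponentsWithStats(m.astype(np.uint8)); m=l==1+np.argmax(st[1:,4])
q=P[m]; r=cv2.minAreaRect(q[:,:2].astype(np.float32)); print(r,np.percentile(q[:,2],[5,50,95]),ce[l[m][0]])
m=(U>160)&(U<345)&(V<236)&(z>180)&(z<190)
for a,b in((160,185),(320,345)):
    k=m&(U>=a)&(U<b)&(V>60)&(V<230); print("rim",np.median(P[k],axis=0))
print(sense()["eef_pos"])
E
```

```text
((554.2609252929688, -98.18185424804688), (43.38770294189453, 62.33035659790039), 86.62022399902344) [175.31225161 176.97836629 178.1858509 ] [251.78816358 189.0995682 ]
rim [613.01823725 -42.11707165 183.96238338]
rim [ 590.51167291 -159.9309419   183.05356207]
[ 551.85993189 -101.01312548  281.46425961]
```

```bash
python3 -m jog '[{"tx":2.3,"ty":-2.9,"tz":30,"ax":0,"ay":0,"az":0,"jaw":-0.45},{"tx":0,"ty":0,"tz":30,"ax":0,"ay":0,"az":0,"jaw":-0.45},{"tx":0,"ty":0,"tz":25,"ax":0,"ay":0,"az":0,"jaw":-0.45},{"tx":0,"ty":0,"tz":10,"ax":0,"ay":0,"az":0,"jaw":-0.45},{"tx":0,"ty":0,"tz":0,"ax":0,"ay":0,"az":0,"jaw":-0.45}]'
python3 -m jog '[{"tx":0,"ty":0,"tz":20,"ax":0,"ay":0,"az":0,"jaw":-0.45},{"tx":0,"ty":0,"tz":20,"ax":0,"ay":0,"az":0,"jaw":-0.45},{"tx":0,"ty":0,"tz":8,"ax":0,"ay":0,"az":0,"jaw":-0.45},{"tx":0,"ty":0,"tz":0,"ax":0,"ay":0,"az":0,"jaw":-0.45}]'
python3 -m jog '[{"tx":0,"ty":0,"tz":0,"ax":0,"ay":0,"az":0,"jaw":0.3},{"tx":0,"ty":0,"tz":0,"ax":0,"ay":0,"az":0,"jaw":0.3},{"tx":0,"ty":0,"tz":0,"ax":0,"ay":0,"az":0,"jaw":0.3},{"tx":0,"ty":0,"tz":0,"ax":0,"ay":0,"az":0,"jaw":0.3}]' 35
```

```text
time_s: 4.65
eef_pos: [554.5, -97.9, 186.4]
ee_rot: [-0.0, 1.0, -0.027, -0.0]
force: [-0.1, 0.1, -0.4]
grip_width: 0.72
grip_force: 0.0
time_s: 5.15
eef_pos: [554.8, -97.8, 138.9]
ee_rot: [0.0, 1.0, -0.027, 0.0]
force: [-0.5, 0.1, 0.3]
grip_width: 0.727
grip_force: 0.0
time_s: 5.65
eef_pos: [555.1, -98.1, 139.5]
ee_rot: [0.001, 1.0, -0.027, 0.001]
force: [-0.6, -1.8, 6.1]
grip_width: 0.51
grip_force: 37.1
```

```bash
python3 -m jog '[{"tx":0,"ty":0,"tz":-5,"ax":0,"ay":0,"az":0,"jaw":0.3},{"tx":0,"ty":0,"tz":-15,"ax":0,"ay":0,"az":0,"jaw":0.3},{"tx":0,"ty":0,"tz":-20,"ax":0,"ay":0,"az":0,"jaw":0.3},{"tx":0,"ty":0,"tz":-25,"ax":0,"ay":0,"az":0,"jaw":0.3},{"tx":0,"ty":0,"tz":-25,"ax":0,"ay":0,"az":0,"jaw":0.3}]'
python3 -m jog '[{"tx":0,"ty":0,"tz":-20,"ax":0,"ay":0,"az":0,"jaw":0.3},{"tx":-5,"ty":33.5,"tz":0,"ax":0,"ay":0,"az":0,"jaw":0.3},{"tx":-5,"ty":40,"tz":0,"ax":0,"ay":0,"az":0,"jaw":0.3},{"tx":-5,"ty":40,"tz":0,"ax":0,"ay":0,"az":0,"jaw":0.3},{"tx":-5,"ty":40,"tz":0,"ax":0,"ay":0,"az":0,"jaw":0.3}]'
python3 -m jog '[{"tx":-5,"ty":40,"tz":0,"ax":0,"ay":0,"az":0,"jaw":0.3},{"tx":0,"ty":0,"tz":30,"ax":0,"ay":0,"az":0,"jaw":0.3},{"tx":0,"ty":0,"tz":40,"ax":0,"ay":0,"az":0,"jaw":0.3},{"tx":0,"ty":0,"tz":40,"ax":0,"ay":0,"az":0,"jaw":0.3},{"tx":0,"ty":0,"tz":40,"ax":0,"ay":0,"az":0,"jaw":0.3}]'
python3 -m jog '[{"tx":0,"ty":0,"tz":30,"ax":0,"ay":0,"az":0,"jaw":0.3},{"tx":0,"ty":0,"tz":15,"ax":0,"ay":0,"az":0,"jaw":0.3},{"tx":0,"ty":0,"tz":6,"ax":0,"ay":0,"az":0,"jaw":0.3},{"tx":0,"ty":0,"tz":0,"ax":0,"ay":0,"az":0,"jaw":0.3},{"tx":0,"ty":0,"tz":0,"ax":0,"ay":0,"az":0,"jaw":0.3}]'
```

```text
time_s: 6.28
eef_pos: [554.5, -97.6, 229.8]
ee_rot: [-0.0, 1.0, -0.027, 0.0]
force: [-0.2, -0.8, -3.1]
grip_width: 0.507
grip_force: 36.1
time_s: 6.9
eef_pos: [526.1, -251.0, 249.1]
ee_rot: [-0.0, 1.0, -0.027, 0.0]
force: [1.6, 0.6, -2.7]
grip_width: 0.51
grip_force: 36.5
time_s: 7.52
eef_pos: [519.4, -289.6, 97.8]
ee_rot: [0.0, 1.0, -0.027, 0.0]
force: [1.3, 0.5, -3.3]
grip_width: 0.51
grip_force: 36.7
time_s: 8.15
eef_pos: [519.8, -290.0, 48.4]
ee_rot: [0.001, 1.0, -0.027, 0.001]
force: [-0.1, -0.2, -2.5]
grip_width: 0.512
grip_force: 36.6
```

```bash
python3 -m jog '[{"tx":0,"ty":0,"tz":8,"ax":0,"ay":0,"az":0,"jaw":0.3},{"tx":0,"ty":0,"tz":5,"ax":0,"ay":0,"az":0,"jaw":0.3},{"tx":0,"ty":0,"tz":2,"ax":0,"ay":0,"az":0,"jaw":0.3},{"tx":0,"ty":0,"tz":0,"ax":0,"ay":0,"az":0,"jaw":0.3}]'
python3 -m jog '[{"tx":0,"ty":0,"tz":1.5,"ax":0,"ay":0,"az":0,"jaw":0.3},{"tx":0,"ty":0,"tz":0,"ax":0,"ay":0,"az":0,"jaw":0.3}]'
```

```text
time_s: 8.65
eef_pos: [519.3, -289.6, 32.1]
ee_rot: [-0.0, 1.0, -0.027, -0.0]
force: [0.2, 0.4, -1.6]
grip_width: 0.509
grip_force: 36.6
time_s: 8.9
eef_pos: [519.4, -289.7, 31.0]
ee_rot: [0.0, 1.0, -0.027, 0.0]
force: [0.7, 0.4, -1.4]
grip_width: 0.514
grip_force: 36.7
```

```bash
python3 -m jog '[{"tx":0,"ty":0,"tz":1,"ax":0,"ay":0,"az":0,"jaw":0.3},{"tx":0,"ty":0,"tz":0,"ax":0,"ay":0,"az":0,"jaw":0.3}]'
python3 -m jog '[{"tx":0,"ty":0,"tz":0,"ax":0,"ay":0,"az":0,"jaw":-0.3},{"tx":0,"ty":0,"tz":0,"ax":0,"ay":0,"az":0,"jaw":-0.6},{"tx":0,"ty":0,"tz":0,"ax":0,"ay":0,"az":0,"jaw":-0.9},{"tx":0,"ty":0,"tz":0,"ax":0,"ay":0,"az":0,"jaw":-1}]'
python3 -m jog '[{"tx":0,"ty":0,"tz":-30,"ax":0,"ay":0,"az":0,"jaw":-1},{"tx":0,"ty":0,"tz":-40,"ax":0,"ay":0,"az":0,"jaw":-1},{"tx":0,"ty":0,"tz":-40,"ax":0,"ay":0,"az":0,"jaw":-1},{"tx":0,"ty":0,"tz":-30,"ax":0,"ay":0,"az":0,"jaw":-1},{"tx":0,"ty":0,"tz":0,"ax":0,"ay":0,"az":0,"jaw":-1}]'
python3 - <<'E'
from h import *
print(sense()["joints"])
c=cam("wrist"); P=cloud(c); z=P[...,2]
m=((z>58)&(z<76)&(c["color"].max(-1)<80)&(np.hypot(P[...,0]-519,P[...,1]+290)<60)).astype(np.uint8)
k,l,st,ce=cv2.connectedComponentsWithStats(m); m=l==1+np.argmax(st[1:,4])
q=P[m]; r=cv2.minAreaRect(q[:,:2].astype(np.float32)); print(r,np.percentile(q[:,2],[5,50,95]),m.sum(),st)
E
```

```text
time_s: 9.15
eef_pos: [519.4, -289.7, 31.0]
ee_rot: [0.0, 1.0, -0.027, 0.0]
force: [-4.3, 2.3, 7.8]
grip_width: 0.506
grip_force: 37.9
time_s: 9.65
eef_pos: [519.3, -289.6, 29.7]
ee_rot: [-0.0, 1.0, -0.027, -0.0]
force: [-0.2, -0.8, -0.6]
grip_width: 1.002
grip_force: 0.0
time_s: 10.28
eef_pos: [520.0, -290.2, 172.0]
ee_rot: [0.001, 1.0, -0.027, 0.002]
force: [0.8, 0.1, 0.4]
grip_width: 0.998
grip_force: 0.0
[-7.05534628e-01  5.12930304e-01  1.36238023e+00  4.94834407e-05
  1.26174132e+00  9.18440061e-01]
((518.8766479492188, -287.6704406738281), (43.77114486694336, 62.098777770996094), 87.24819946289062) [66.67468165 68.36691802 69.59615611] 3988 [[     0      0    512    384 192620]
 [   226    157     55     75   3988]]
```

```bash
python3 -m jog '[{"tx":0,"ty":0,"tz":0,"ax":0,"ay":0,"az":-0.157,"jaw":-1},{"tx":0,"ty":0,"tz":0,"ax":0,"ay":0,"az":-0.157,"jaw":-1},{"tx":0,"ty":0,"tz":0,"ax":0,"ay":0,"az":-0.157,"jaw":-1},{"tx":0,"ty":0,"tz":0,"ax":0,"ay":0,"az":-0.157,"jaw":-1},{"tx":0,"ty":0,"tz":0,"ax":0,"ay":0,"az":-0.157,"jaw":-1}]' >/dev/null
python3 -m jog '[{"tx":0,"ty":0,"tz":0,"ax":0,"ay":0,"az":-0.157,"jaw":-1},{"tx":0,"ty":0,"tz":0,"ax":0,"ay":0,"az":-0.157,"jaw":-1},{"tx":0,"ty":0,"tz":0,"ax":0,"ay":0,"az":-0.157,"jaw":-1},{"tx":0,"ty":0,"tz":0,"ax":0,"ay":0,"az":-0.157,"jaw":-1},{"tx":0,"ty":0,"tz":0,"ax":0,"ay":0,"az":-0.157,"jaw":-1}]'
python3 -m jog '[{"tx":0,"ty":0,"tz":30,"ax":0,"ay":0,"az":0,"jaw":-1},{"tx":0,"ty":0,"tz":25,"ax":0,"ay":0,"az":0,"jaw":-1},{"tx":0,"ty":0,"tz":10,"ax":0,"ay":0,"az":0,"jaw":-1},{"tx":0,"ty":0,"tz":0,"ax":0,"ay":0,"az":0,"jaw":-1}]'
```

```text
time_s: 11.58
eef_pos: [518.8, -289.2, 168.0]
ee_rot: [-0.001, 0.724, 0.69, -0.0]
force: [0.0, -1.4, 0.6]
grip_width: 1.001
grip_force: 0.0
time_s: 12.08
eef_pos: [519.0, -289.4, 104.0]
ee_rot: [-0.001, 0.726, 0.688, -0.0]
force: [-0.2, 0.5, -0.2]
grip_width: 1.003
grip_force: 0.0
```

```bash
python3 -m jog '[{"tx":0,"ty":0,"tz":25,"ax":0,"ay":0,"az":0,"jaw":-1},{"tx":0,"ty":0,"tz":25,"ax":0,"ay":0,"az":0,"jaw":-1},{"tx":0,"ty":0,"tz":15,"ax":0,"ay":0,"az":0,"jaw":-1},{"tx":0,"ty":0,"tz":8,"ax":0,"ay":0,"az":0,"jaw":-1},{"tx":0,"ty":0,"tz":0,"ax":0,"ay":0,"az":0,"jaw":-1}]'
python3 -m jog '[{"tx":0,"ty":0,"tz":0,"ax":0,"ay":0,"az":0,"jaw":-0.3},{"tx":0,"ty":0,"tz":0,"ax":0,"ay":0,"az":0,"jaw":0},{"tx":0,"ty":0,"tz":0,"ax":0,"ay":0,"az":0,"jaw":0},{"tx":0,"ty":0,"tz":0,"ax":0,"ay":0,"az":0,"jaw":0}]' 35
python3 -m jog '[{"tx":0,"ty":0,"tz":-30,"ax":0,"ay":0,"az":0,"jaw":0},{"tx":0,"ty":0,"tz":-40,"ax":0,"ay":0,"az":0,"jaw":0},{"tx":0,"ty":0,"tz":-50,"ax":0,"ay":0,"az":0,"jaw":0},{"tx":0,"ty":0,"tz":-50,"ax":0,"ay":0,"az":0,"jaw":0},{"tx":0,"ty":0,"tz":-50,"ax":0,"ay":0,"az":0,"jaw":0}]'
python3 -m jog '[{"tx":0,"ty":0,"tz":-30,"ax":0,"ay":0,"az":0,"jaw":0},{"tx":0,"ty":0,"tz":0,"ax":0,"ay":0,"az":0,"jaw":0}]'
python3 - <<'E'
from h import *
c=cam("top"); P=cloud(c); z=P[...,2]; V,U=np.mgrid[:384,:512]
col=c["color"].astype(int); dark=col.max(-1)<60
for n,(a,b) in dict(L=(160,214),Rr=(260,310)).items():
    m=(U>=a)&(U<=b)&(V>115)&(V<203)&(z>178)&(z<215)&~dark; print(n,cv2.minAreaRect(P[m][:,:2].astype(np.float32)),np.percentile(P[m][:,2],[50,90]))
for r in place_of("free_left","top")[:2]: print(r,at_z(c,*r["centre"],127))
E
```

```text
time_s: 12.7
eef_pos: [519.5, -289.7, 32.0]
ee_rot: [0.0, 0.726, 0.688, 0.0]
force: [-0.3, 0.3, 0.8]
grip_width: 1.001
grip_force: 0.0
time_s: 13.2
eef_pos: [519.6, -290.0, 32.8]
ee_rot: [0.001, 0.726, 0.688, -0.0]
force: [-1.9, 0.5, 5.8]
grip_width: 0.719
grip_force: 40.1
time_s: 13.82
eef_pos: [519.0, -289.3, 253.1]
ee_rot: [-0.0, 0.726, 0.688, 0.0]
force: [0.5, -0.5, -3.3]
grip_width: 0.719
grip_force: 39.8
time_s: 14.08
eef_pos: [519.7, -289.8, 283.3]
ee_rot: [0.002, 0.726, 0.688, 0.0]
force: [0.8, 0.1, -3.0]
grip_width: 0.723
grip_force: 40.1
L ((633.072998046875, 205.56597900390625), (128.3571014404297, 214.77940368652344), 86.77782440185547) [198.3828501  202.86315577]
Rr ((617.3760986328125, -102.08937072753906), (127.10746002197266, 214.44740295410156), 86.62744903564453) [181.49767455 184.55386811]
{'centre': [180.9, 153.0], 'conf': 0.57} [668.00541535 237.57288818 127.        ]
{'centre': [293.3, 155.6], 'conf': 0.43} [ 648.2102531  -138.31474955  127.        ]
```

```bash
python3 -m jog '[{"tx":30,"ty":8,"tz":0,"ax":0,"ay":0,"az":0,"jaw":0},{"tx":46.7,"ty":12,"tz":0,"ax":0,"ay":0,"az":0,"jaw":0},{"tx":46.7,"ty":12,"tz":0,"ax":0,"ay":0,"az":0,"jaw":0},{"tx":46.7,"ty":12,"tz":0,"ax":0,"ay":0,"az":0,"jaw":0},{"tx":46.7,"ty":12,"tz":0,"ax":0,"ay":0,"az":0,"jaw":0}]'
python3 -m jog '[{"tx":46.7,"ty":12,"tz":0,"ax":0,"ay":0,"az":0,"jaw":0},{"tx":46.7,"ty":12,"tz":0,"ax":0,"ay":0,"az":0,"jaw":0},{"tx":46.7,"ty":12,"tz":0,"ax":0,"ay":0,"az":0,"jaw":0},{"tx":46.7,"ty":12,"tz":0,"ax":0,"ay":0,"az":0,"jaw":0},{"tx":46.7,"ty":12,"tz":0,"ax":0,"ay":0,"az":0,"jaw":0}]'
python3 -m jog '[{"tx":16,"ty":4,"tz":0,"ax":0,"ay":0,"az":0,"jaw":0},{"tx":0,"ty":0,"tz":0,"ax":0,"ay":0,"az":0,"jaw":0},{"tx":0,"ty":0,"tz":0,"ax":0,"ay":0,"az":0,"jaw":0}]'
python3 - <<'E'
from h import *
c=cam("wrist"); save(c,"w3.png"); P=cloud(c); np.save("P3.npy",P)
for q in("free_left","tub_left","long_tin_1","small_tin_1"):
    for r in place_of(q,"wrist")[:2]: print(q,np.round(r["centre"]),round(r["conf"],2),np.round(at_depth(c,*r["centre"])),np.round(at_z(c,*r["centre"],127)))
E
```

```text
time_s: 14.8
eef_pos: [586.7, -74.4, 279.4]
ee_rot: [-0.002, 0.726, 0.688, -0.001]
force: [-0.0, -0.2, -3.5]
grip_width: 0.72
grip_force: 40.0
time_s: 15.42
eef_pos: [659.3, 155.3, 279.1]
ee_rot: [-0.001, 0.726, 0.688, -0.002]
force: [0.4, -0.2, -4.0]
grip_width: 0.719
grip_force: 40.0
time_s: 15.8
eef_pos: [664.1, 168.6, 280.6]
ee_rot: [-0.001, 0.726, 0.687, -0.001]
force: [0.6, -0.5, -2.3]
grip_width: 0.722
grip_force: 40.0
free_left [255. 107.] 0.73 [669. 237. 127.] [669. 237. 127.]
free_left [256. 225.] 0.52 [666. 192. 305.] [664. 125. 127.]
long_tin_1 [ 41. 234.] 0.92 [377.  92.  30.] [449. 127. 127.]
long_tin_1 [258. 169.] 0.82 [669. 197. 209.] [669. 181. 127.]
small_tin_1 [146. 144.] 0.66 [590. 216. 196.] [567. 210. 127.]
small_tin_1 [254. 227.] 0.61 [665. 193. 308.] [661. 123. 127.]
```

View pics/w3.png

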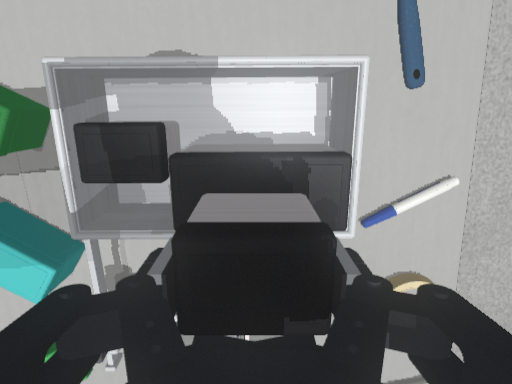

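The wrist view shows the left tub's free space centred near (255,107). The outer rim is at row 62, the long tin's edge at row 152 and small_tin_1 at (122,152). The held tin hangs at (255,265). Now I measure the edges.

```bash
python3 - <<'E'
from h import *
P=np.load("P3.npy"); s=sense(); print(s["eef_pos"])
psi=-0.054; ex=np.array([np.cos(psi),np.sin(psi)]); ey=np.array([-ex[1],ex[0]]); t=np.array(s["eef_pos"][:2])
Q=np.stack([(P[...,:2]-t)@ex,(P[...,:2]-t)@ey,P[...,2]],-1)
V,U=np.mgrid[:384,:512]
def st(n,m):
    q=Q[m]; print(n,m.sum(),np.round(np.percentile(q,[2,50,98],axis=0),1).tolist())
z=P[...,2]
st("outer rim",(V>50)&(V<75)&(U>130)&(U<330)&(z>195)&(z<212))
st("rear rim",(U>350)&(U<375)&(V>75)&(V<220)&(z>195)&(z<212))
st("front rim",(U>45)&(U<80)&(V>75)&(V<220)&(z>195)&(z<212))
st("inner rim",(V>225)&(V<250)&(U>75)&(U<170)&(z>195)&(z<212))
st("long top",(U>170)&(U<352)&(V>145)&(V<192)&(z>202)&(z<214))
st("small top",(U>70)&(U<170)&(V>115)&(V<190)&(z>188)&(z<201))
st("held top",(U>170)&(U<340)&(V>185)&(V<335)&(z>308)&(z<325))
m=(U>170)&(U<340)&(V>185)&(V<222)&(z>250)&(z<308); st("held side",m)
for lo,hi in((255,275),(275,290),(290,305)): st((lo,hi),m&(z>lo)&(z<hi))
st("floor",(U>170)&(U<330)&(V>80)&(V<145)&(z<140))
# slope of outer rim
m=(V>50)&(V<75)&(U>100)&(U<350)&(z>199)&(z<212); print("yaw err",np.polyfit(Q[m][:,0],Q[m][:,1],1))
m=(U>175)&(U<335)&(V>185)&(V<222)&(z>255)&(z<300); print("tin yaw err",np.polyfit(Q[m][:,0],Q[m][:,1],1))
E
```

```text
[664.2928051  168.82999559 281.92875091]
outer rim 2440 [[-77.5, 94.3, 196.8], [-15.5, 97.3, 201.7], [46.2, 101.1, 203.7]]
rear rim 1510 [[67.9, -7.2, 196.0], [71.0, 49.7, 201.9], [74.7, 87.0, 203.8]]
front rim 2133 [[-137.7, -8.8, 195.2], [-133.2, 44.1, 200.7], [-125.1, 86.9, 203.2]]
inner rim 1059 [[-132.4, -26.1, 195.4], [-98.6, -21.9, 201.1], [-65.1, -19.3, 203.3]]
long top 6989 [[-55.2, 12.3, 204.6], [4.7, 25.6, 207.8], [63.9, 38.0, 209.3]]
small top 5695 [[-131.8, 15.4, 189.5], [-98.3, 37.1, 195.5], [-66.9, 58.0, 197.2]]
held top 17511 [[-30.1, -17.7, 310.4], [-0.2, 5.6, 316.3], [30.2, 23.7, 317.8]]
held side 3409 [[-27.6, 21.8, 253.7], [-0.6, 22.7, 280.4], [26.8, 23.1, 297.2]]
(255, 275) 1174 [[-27.6, 22.0, 255.5], [-0.2, 22.7, 265.9], [26.8, 23.1, 274.6]]
(275, 290) 1200 [[-27.8, 21.8, 275.4], [-0.6, 22.7, 283.1], [26.7, 23.1, 289.7]]
(290, 305) 906 [[-27.4, 21.9, 290.2], [-0.6, 22.6, 294.6], [26.3, 23.1, 297.7]]
floor 9924 [[-70.0, 37.5, 126.1], [-2.8, 64.6, 127.6], [65.0, 90.1, 130.5]]
yaw err [4.50867436e-03 9.77714167e+01]
tin yaw err [-5.00985929e-04  2.26411928e+01]
```

```bash
python3 -m jog '[{"tx":25,"ty":0.5,"tz":0,"ax":0,"ay":0,"az":0,"jaw":0},{"tx":25,"ty":0.5,"tz":0,"ax":0,"ay":0,"az":0,"jaw":0},{"tx":15.8,"ty":0,"tz":10,"ax":0,"ay":0,"az":0,"jaw":0},{"tx":0,"ty":0,"tz":15,"ax":0,"ay":0,"az":0,"jaw":0},{"tx":0,"ty":0,"tz":0,"ax":0,"ay":0,"az":0,"jaw":0}]'
python3 - <<'E'
from h import *
c=cam("wrist"); P=cloud(c); s=sense(); t=np.array(s["eef_pos"]); print(t,np.round(rot(s).as_matrix(),3).tolist())
psi=-0.052; ex=np.array([np.cos(psi),np.sin(psi)]); ey=np.array([-ex[1],ex[0]])
Q=np.stack([(P[...,:2]-t[:2])@ex,(P[...,:2]-t[:2])@ey,P[...,2]],-1); z=P[...,2]
def st(n,m):
    q=Q[m]; print(n,m.sum(),np.round(np.percentile(q,[2,50,98],axis=0),1).tolist())
a,b=Q[...,0],Q[...,1]
st("outer rim",(z>197)&(z<208)&(abs(a)<50)&(b>20)&(b<50))
st("tin side",(z>228)&(z<270)&(abs(a)<28)&(b>15)&(b<30))
st("rear rim",(z>197)&(z<208)&(a>55)&(a<90)&(b>-20)&(b<20))
st("long",(z>204)&(z<214)&(a>34)&(a<90)&(b>-60)&(b<10))
st("small",(z>188)&(z<199)&(a>-140)&(a<-50)&(b<10)&(b>-70))
E
```

```text
time_s: 16.68
eef_pos: [668.4, 234.2, 254.5]
ee_rot: [-0.001, 0.726, 0.687, -0.002]
force: [0.2, -0.7, -2.7]
grip_width: 0.723
grip_force: 39.9
[668.71782116 234.15611183 255.90224719] [[0.055, 0.998, -0.002], [0.998, -0.055, -0.001], [-0.001, -0.002, -1.0]]
outer rim 1760 [[-47.9, 29.3, 198.9], [0.3, 33.1, 201.8], [48.1, 35.9, 203.5]]
tin side 2985 [[-26.6, 22.3, 229.3], [0.2, 23.0, 253.2], [26.6, 23.4, 269.6]]
rear rim 718 [[67.0, -19.1, 197.4], [69.6, 0.7, 201.7], [73.6, 19.3, 203.5]]
long 1 [[70.3, -4.4, 204.8], [70.3, -4.4, 204.8], [70.3, -4.4, 204.8]]
small 5602 [[-133.2, -48.0, 188.9], [-105.6, -22.4, 195.4], [-68.8, 2.7, 198.1]]
```

```bash
python3 -m jog '[{"tx":0,"ty":0,"tz":15,"ax":0,"ay":0,"az":0,"jaw":0},{"tx":0,"ty":0,"tz":15,"ax":0,"ay":0,"az":0,"jaw":0},{"tx":0,"ty":0,"tz":15,"ax":0,"ay":0,"az":0,"jaw":0},{"tx":0,"ty":0,"tz":10,"ax":0,"ay":0,"az":0,"jaw":0},{"tx":0,"ty":0,"tz":0,"ax":0,"ay":0,"az":0,"jaw":0}]'
python3 -m jog '[{"tx":0,"ty":0,"tz":12,"ax":0,"ay":0,"az":0,"jaw":0},{"tx":0,"ty":0,"tz":12,"ax":0,"ay":0,"az":0,"jaw":0},{"tx":0,"ty":0,"tz":8,"ax":0,"ay":0,"az":0,"jaw":0},{"tx":0,"ty":0,"tz":4,"ax":0,"ay":0,"az":0,"jaw":0},{"tx":0,"ty":0,"tz":0,"ax":0,"ay":0,"az":0,"jaw":0}]'
```

```text
time_s: 17.35
eef_pos: [668.6, 235.2, 200.8]
ee_rot: [-0.0, 0.726, 0.688, -0.001]
force: [1.0, -0.2, -2.7]
grip_width: 0.721
grip_force: 40.0
time_s: 17.98
eef_pos: [668.8, 235.2, 165.7]
ee_rot: [-0.0, 0.726, 0.688, -0.0]
force: [1.1, 0.4, -3.1]
grip_width: 0.724
grip_force: 40.0
```

```bash
python3 -m jog '[{"tx":0,"ty":0,"tz":2,"ax":0,"ay":0,"az":0,"jaw":0},{"tx":0,"ty":0,"tz":2,"ax":0,"ay":0,"az":0,"jaw":0},{"tx":0,"ty":0,"tz":0,"ax":0,"ay":0,"az":0,"jaw":0}]'
python3 -m jog '[{"tx":0,"ty":0,"tz":1.5,"ax":0,"ay":0,"az":0,"jaw":0},{"tx":0,"ty":0,"tz":0,"ax":0,"ay":0,"az":0,"jaw":0}]'
```

```text
time_s: 18.35
eef_pos: [668.8, 235.2, 161.6]
ee_rot: [-0.0, 0.726, 0.688, -0.0]
force: [-0.0, 0.9, -3.2]
grip_width: 0.723
grip_force: 40.0
time_s: 18.6
eef_pos: [668.8, 235.2, 160.2]
ee_rot: [-0.0, 0.726, 0.688, -0.0]
force: [-0.1, -0.0, -2.5]
grip_width: 0.718
grip_force: 40.1
```

```bash
python3 -m jog '[{"tx":0,"ty":0,"tz":1,"ax":0,"ay":0,"az":0,"jaw":0},{"tx":0,"ty":0,"tz":0,"ax":0,"ay":0,"az":0,"jaw":0}]'
```

```text
time_s: 18.85
eef_pos: [668.9, 235.2, 159.9]
ee_rot: [0.0, 0.726, 0.688, 0.0]
force: [-2.1, -0.1, 0.8]
grip_width: 0.718
grip_force: 40.5
```

```bash
python3 -m jog '[{"tx":0,"ty":0,"tz":0.5,"ax":0,"ay":0,"az":0,"jaw":0},{"tx":0,"ty":0,"tz":0,"ax":0,"ay":0,"az":0,"jaw":-0.5},{"tx":0,"ty":0,"tz":0,"ax":0,"ay":0,"az":0,"jaw":-0.65},{"tx":0,"ty":0,"tz":0,"ax":0,"ay":0,"az":0,"jaw":-0.75},{"tx":0,"ty":0,"tz":0,"ax":0,"ay":0,"az":0,"jaw":-0.75}]'
python3 -m jog '[{"tx":0,"ty":0,"tz":-5,"ax":0,"ay":0,"az":0,"jaw":-0.75},{"tx":0,"ty":0,"tz":-15,"ax":0,"ay":0,"az":0,"jaw":-0.75},{"tx":0,"ty":0,"tz":-25,"ax":0,"ay":0,"az":0,"jaw":-0.75},{"tx":0,"ty":0,"tz":-30,"ax":0,"ay":0,"az":0,"jaw":-0.75},{"tx":0,"ty":0,"tz":-30,"ax":0,"ay":0,"az":0,"jaw":-0.75}]'
python3 -m jog '[{"tx":-30,"ty":0,"tz":-20,"ax":0,"ay":0,"az":0,"jaw":-0.75},{"tx":-40,"ty":0,"tz":0,"ax":0,"ay":0,"az":0,"jaw":-0.75},{"tx":0,"ty":0,"tz":0,"ax":0,"ay":0,"az":0,"jaw":-0.75},{"tx":0,"ty":0,"tz":0,"ax":0,"ay":0,"az":0,"jaw":-0.75},{"tx":0,"ty":0,"tz":0,"ax":0,"ay":0,"az":0,"jaw":-0.75}]'
python3 - <<'E'
from h import *
c=cam("wrist"); save(c,"w4.png"); P=cloud(c); s=sense(); t=np.array(s["eef_pos"]); print(t)
psi=-0.052; ex=np.array([np.cos(psi),np.sin(psi)]); ey=np.array([-ex[1],ex[0]])
B=np.array([625.2,51.7])
Q=np.stack([(P[...,:2]-B)@ex,(P[...,:2]-B)@ey,P[...,2]],-1); z=P[...,2]; a,b=Q[...,0],Q[...,1]; dark=c["color"].max(-1)<70
def st(n,m):
    q=Q[m]; print(n,m.sum(),np.round(np.percentile(q,[2,50,98],axis=0),1).tolist())
st("placed",dark&(z>165)&(z<203)&(a>-10)&(a<75)&(b>158)&(b<208))
st("small1",dark&(z>165)&(z<203)&(a>-98)&(a<-34)&(b>130)&(b<180))
st("floor",(a>-95)&(a<90)&(b>160)&(b<205)&(z<140)&(z>95))
st("rim",(a>-95)&(a<90)&(b>210)&(b<225)&(z>178)&(z<210))
E
```

```text
time_s: 19.48
eef_pos: [668.9, 235.2, 158.8]
ee_rot: [0.0, 0.726, 0.688, 0.0]
force: [-0.4, 0.0, 0.1]
grip_width: 0.874
grip_force: 0.0
time_s: 20.1
eef_pos: [668.8, 235.2, 266.2]
ee_rot: [0.0, 0.726, 0.688, 0.001]
force: [-0.2, -0.6, -0.1]
grip_width: 0.872
grip_force: 0.0
time_s: 20.72
eef_pos: [665.0, 166.3, 283.9]
ee_rot: [-0.0, 0.726, 0.688, 0.0]
force: [-0.3, 0.4, -0.1]
grip_width: 0.868
grip_force: 0.0
[664.97725776 166.27675258 283.74964392]
placed 796 [[4.1, 166.1, 192.8], [9.5, 173.3, 195.2], [63.8, 207.4, 196.9]]
small1 5003 [[-92.7, 135.5, 193.2], [-63.3, 157.1, 195.6], [-34.7, 176.8, 197.1]]
floor 4871 [[-92.3, 161.0, 126.0], [-31.7, 187.7, 127.5], [88.2, 204.7, 129.2]]
rim 4264 [[-91.3, 213.2, 180.1], [-1.3, 215.4, 201.3], [86.4, 220.1, 203.6]]
```

View pics/w4.png

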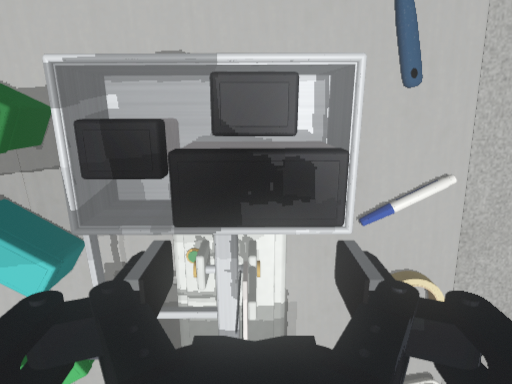

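The picture shows the tin standing free at (254,103), with the long tin at (258,188) and small_tin_1 at (122,149), all upright. The left tub is still high, so the poise must go left. Moving over the poise with the fingers turned along the bar.

```bash
python3 -m jog '[{"tx":-39,"ty":-37.8,"tz":0,"ax":0,"ay":0,"az":0,"jaw":-0.5},{"tx":-39,"ty":-37.8,"tz":0,"ax":0,"ay":0,"az":0,"jaw":-0.3},{"tx":-39,"ty":-37.8,"tz":0,"ax":0,"ay":0,"az":0,"jaw":-0.1},{"tx":-39,"ty":-37.8,"tz":0,"ax":0,"ay":0,"az":0,"jaw":-0.1},{"tx":-39,"ty":-37.8,"tz":0,"ax":0,"ay":0,"az":0,"jaw":-0.1}]'
python3 -m jog '[{"tx":0,"ty":0,"tz":0,"ax":0,"ay":0,"az":0.157,"jaw":-0.1},{"tx":0,"ty":0,"tz":0,"ax":0,"ay":0,"az":0.157,"jaw":-0.1},{"tx":0,"ty":0,"tz":0,"ax":0,"ay":0,"az":0.157,"jaw":-0.1},{"tx":0,"ty":0,"tz":0,"ax":0,"ay":0,"az":0.157,"jaw":-0.1},{"tx":0,"ty":0,"tz":0,"ax":0,"ay":0,"az":0.157,"jaw":-0.1}]'>/dev/null
python3 -m jog '[{"tx":0,"ty":0,"tz":0,"ax":0,"ay":0,"az":0.157,"jaw":-0.1},{"tx":0,"ty":0,"tz":0,"ax":0,"ay":0,"az":0.157,"jaw":-0.1},{"tx":0,"ty":0,"tz":0,"ax":0,"ay":0,"az":0.157,"jaw":-0.1},{"tx":0,"ty":0,"tz":0,"ax":0,"ay":0,"az":0.157,"jaw":-0.1},{"tx":0,"ty":0,"tz":0,"ax":0,"ay":0,"az":0.157,"jaw":-0.1}]'
python3 -m jog '[{"tx":0,"ty":0,"tz":25,"ax":0,"ay":0,"az":0,"jaw":-0.1},{"tx":0,"ty":0,"tz":25,"ax":0,"ay":0,"az":0,"jaw":-0.1},{"tx":0,"ty":0,"tz":0,"ax":0,"ay":0,"az":0,"jaw":-0.1}]'
cat > m.py <<'E'
from h import *
s=sense(); c=cam("wrist"); P=cloud(c); t=np.array(s["eef_pos"]); z=P[...,2]; M=rot(s).as_matrix()
psi=-0.052; ex=np.array([np.cos(psi),np.sin(psi)]); ey=np.array([-ex[1],ex[0]]); B=np.array([625.2,51.7])
Q=np.stack([(P[...,:2]-B)@ex,(P[...,:2]-B)@ey,z],-1); a,b=Q[...,0],Q[...,1]
for r in place_of("poise_grip","wrist")[:2]: print(r,np.round(at_z(c,*r["centre"],117),1))
m=(abs(a+155)<25)&(abs(b)<110)&(z>122)&(z<150)&(c["color"].max(-1)<90)
k,l,st,ce=cv2.connectedComponentsWithStats(m.astype(np.uint8)); 
i=1+np.argmax(st[1:,4]); q=P[l==i]; r=cv2.minAreaRect(q[:,:2].astype(np.float32)); print("knob",(l==i).sum(),np.round(r[0],1),np.round(r[1],1),r[2],np.percentile(q[:,2],[50,95]),"px",ce[i])
kn=np.array([*r[0],0]); qb=(kn[:2]-B); print("balance frame",qb@ex,qb@ey,"tool-frame shift",np.round((M.T@(kn-t))[:2],1),"tcp",np.round(t,1))
E
cat > tilt.py <<'E'
from h import *
psi=-0.052; ex=np.array([np.cos(psi),np.sin(psi)]); ey=np.array([-ex[1],ex[0]]); B=np.array([625.2,51.7])
out={}
for n in("top","scene"):
    c=cam(n); P=cloud(c); z=P[...,2]; a=(P[...,:2]-B)@ex; b=(P[...,:2]-B)@ey; dark=c["color"].max(-1)<60
    for s in(1,-1):
        for lab,m in(("long",dark&(z>175)&(z<222)&(a>-25)&(a<90)&(b*s>105)&(b*s<148)),("floor",~dark&(z>98)&(z<140)&(a>-20)&(a<90)&(b*s>165)&(b*s<203))):
            out[n,lab,s]=(np.median(z[m]) if m.sum()>15 else np.nan); print(n,lab,s,m.sum(),np.round(out[n,lab,s],1))
    for lab in("long","floor"): print(n,lab,"tilt",round((out[n,lab,1]-out[n,lab,-1])/(310 if lab=="floor" else 310),4))
    for r in place_of("pointer_tip",n)[:1]: print(r)
E
python3 m.py; python3 tilt.py
```

```text
time_s: 21.4
eef_pos: [464.6, -19.7, 284.0]
ee_rot: [0.0, 0.726, 0.688, 0.0]
force: [1.1, -0.3, 0.2]
grip_width: 0.553
grip_force: 0.0
time_s: 22.65
eef_pos: [466.0, -18.7, 283.9]
ee_rot: [-0.0, 1.0, -0.029, 0.0]
force: [-0.2, 0.7, -0.3]
grip_width: 0.551
grip_force: 0.0
time_s: 23.02
eef_pos: [465.3, -18.7, 232.8]
ee_rot: [-0.0, 1.0, -0.026, -0.001]
force: [-0.7, 0.6, 0.6]
grip_width: 0.549
grip_force: 0.0
{'centre': [254.9, 186.5], 'conf': 0.8} [468.3 -17.9 117. ]
knob 345 [469.2 -17.6] [23.6 29.9] 87.21355438232422 [128.80776292 130.74405586] px [252.91304348 186.40289855]
balance frame -152.1967783147732 -77.3574342446818 tool-frame shift [ 4.5 -1. ] tcp [465.3 -18.7 232.8]
top long 1 474 206.4
top floor 1 82 126.5
top long -1 429 187.5
top floor -1 314 107.7
top long tilt 0.0612
top floor tilt 0.0608
{'centre': [232.6, 152.9], 'conf': 0.88}
scene long 1 0 nan
scene floor 1 0 nan
scene long -1 213 189.2
scene floor -1 49 109.5
scene long tilt nan
scene floor tilt nan
{'centre': [277.3, 161.9], 'conf': 0.88}
```

```bash
python3 -m jog '[{"tx":3.5,"ty":-1,"tz":30,"ax":0,"ay":0,"az":0,"jaw":-0.1},{"tx":0,"ty":0,"tz":30,"ax":0,"ay":0,"az":0,"jaw":-0.1},{"tx":0,"ty":0,"tz":30,"ax":0,"ay":0,"az":0,"jaw":-0.1},{"tx":0,"ty":0,"tz":20,"ax":0,"ay":0,"az":0,"jaw":-0.1},{"tx":0,"ty":0,"tz":9,"ax":0,"ay":0,"az":0,"jaw":-0.1}]'
python3 -m jog '[{"tx":0,"ty":0,"tz":0,"ax":0,"ay":0,"az":0,"jaw":0.2},{"tx":0,"ty":0,"tz":0,"ax":0,"ay":0,"az":0,"jaw":0.5},{"tx":0,"ty":0,"tz":0,"ax":0,"ay":0,"az":0,"jaw":0.5},{"tx":0,"ty":0,"tz":0,"ax":0,"ay":0,"az":0,"jaw":0.5}]' 20
```

```text
time_s: 23.95
eef_pos: [469.3, -18.4, 114.3]
ee_rot: [-0.0, 1.0, -0.027, -0.0]
force: [1.1, -1.0, 0.3]
grip_width: 0.551
grip_force: 0.0
time_s: 24.45
eef_pos: [469.8, -18.5, 115.6]
ee_rot: [0.0, 1.0, -0.027, 0.001]
force: [0.3, -0.1, 5.2]
grip_width: 0.276
grip_force: 22.2
```

```bash
python3 -m jog '[{"tx":0,"ty":-12,"tz":-0.6,"ax":0,"ay":0,"az":0,"jaw":0.5},{"tx":0,"ty":-16,"tz":-0.9,"ax":0,"ay":0,"az":0,"jaw":0.5},{"tx":0,"ty":-16,"tz":-0.9,"ax":0,"ay":0,"az":0,"jaw":0.5},{"tx":0,"ty":-14,"tz":-0.6,"ax":0,"ay":0,"az":0,"jaw":0.5},{"tx":0,"ty":0,"tz":0,"ax":0,"ay":0,"az":0,"jaw":0.5}]'
python3 -m jog '[{"tx":0,"ty":0,"tz":0,"ax":0,"ay":0,"az":0,"jaw":0.2},{"tx":0,"ty":0,"tz":0,"ax":0,"ay":0,"az":0,"jaw":-0.1},{"tx":0,"ty":0,"tz":0,"ax":0,"ay":0,"az":0,"jaw":-0.1},{"tx":0,"ty":0,"tz":0,"ax":0,"ay":0,"az":0,"jaw":-0.1},{"tx":0,"ty":0,"tz":0,"ax":0,"ay":0,"az":0,"jaw":-0.1}]'
python3 -m jog '[{"tx":0,"ty":0,"tz":0,"ax":0,"ay":0,"az":0,"jaw":-0.1},{"tx":0,"ty":0,"tz":0,"ax":0,"ay":0,"az":0,"jaw":-0.1},{"tx":0,"ty":0,"tz":0,"ax":0,"ay":0,"az":0,"jaw":-0.1},{"tx":0,"ty":0,"tz":0,"ax":0,"ay":0,"az":0,"jaw":-0.1},{"tx":0,"ty":0,"tz":0,"ax":0,"ay":0,"az":0,"jaw":-0.1}]'>/dev/null
python3 -m jog '[{"tx":0,"ty":0,"tz":0,"ax":0,"ay":0,"az":0,"jaw":-0.1},{"tx":0,"ty":0,"tz":0,"ax":0,"ay":0,"az":0,"jaw":-0.1},{"tx":0,"ty":0,"tz":0,"ax":0,"ay":0,"az":0,"jaw":-0.1},{"tx":0,"ty":0,"tz":0,"ax":0,"ay":0,"az":0,"jaw":-0.1},{"tx":0,"ty":0,"tz":0,"ax":0,"ay":0,"az":0,"jaw":-0.1}]'
python3 tilt.py | grep -v scene
```

```text
time_s: 25.08
eef_pos: [472.8, 40.3, 119.1]
ee_rot: [0.0, 1.0, -0.026, 0.001]
force: [-4.2, 1.4, 13.1]
grip_width: 0.279
grip_force: 22.7
time_s: 25.7
eef_pos: [472.4, 39.5, 117.7]
ee_rot: [-0.0, 1.0, -0.027, -0.0]
force: [-0.1, -0.7, 0.4]
grip_width: 0.554
grip_force: 0.0
time_s: 26.95
eef_pos: [472.4, 39.5, 117.8]
ee_rot: [0.0, 1.0, -0.027, -0.0]
force: [0.8, -0.5, -0.4]
grip_width: 0.551
grip_force: 0.0
top long 1 467 206.3
top floor 1 78 125.8
top long -1 462 187.5
top floor -1 350 107.3
top long tilt 0.0607
top floor tilt 0.0595
{'centre': [235.8, 153.3], 'conf': 0.94}
{'centre': [277.4, 165.1], 'conf': 0.82}
```

```bash
python3 -m jog '[{"tx":0,"ty":0,"tz":0,"ax":0,"ay":0,"az":0,"jaw":0.2},{"tx":0,"ty":0,"tz":0,"ax":0,"ay":0,"az":0,"jaw":0.5},{"tx":0,"ty":0,"tz":0,"ax":0,"ay":0,"az":0,"jaw":0.5}]' 20
python3 -m jog '[{"tx":0,"ty":-12,"tz":-0.6,"ax":0,"ay":0,"az":0,"jaw":0.5},{"tx":0,"ty":-14,"tz":-0.7,"ax":0,"ay":0,"az":0,"jaw":0.5},{"tx":0,"ty":-14,"tz":-0.7,"ax":0,"ay":0,"az":0,"jaw":0.5},{"tx":0,"ty":0,"tz":0,"ax":0,"ay":0,"az":0,"jaw":0.5}]'
python3 -m jog '[{"tx":0,"ty":0,"tz":0,"ax":0,"ay":0,"az":0,"jaw":0.2},{"tx":0,"ty":0,"tz":0,"ax":0,"ay":0,"az":0,"jaw":-0.1},{"tx":0,"ty":0,"tz":0,"ax":0,"ay":0,"az":0,"jaw":-0.1},{"tx":0,"ty":0,"tz":0,"ax":0,"ay":0,"az":0,"jaw":-0.1},{"tx":0,"ty":0,"tz":0,"ax":0,"ay":0,"az":0,"jaw":-0.1}]'
python3 -m jog '[{"tx":0,"ty":0,"tz":0,"ax":0,"ay":0,"az":0,"jaw":-0.1},{"tx":0,"ty":0,"tz":0,"ax":0,"ay":0,"az":0,"jaw":-0.1},{"tx":0,"ty":0,"tz":0,"ax":0,"ay":0,"az":0,"jaw":-0.1},{"tx":0,"ty":0,"tz":0,"ax":0,"ay":0,"az":0,"jaw":-0.1},{"tx":0,"ty":0,"tz":0,"ax":0,"ay":0,"az":0,"jaw":-0.1}]'>/dev/null
python3 -m jog '[{"tx":0,"ty":0,"tz":0,"ax":0,"ay":0,"az":0,"jaw":-0.1},{"tx":0,"ty":0,"tz":0,"ax":0,"ay":0,"az":0,"jaw":-0.1},{"tx":0,"ty":0,"tz":0,"ax":0,"ay":0,"az":0,"jaw":-0.1},{"tx":0,"ty":0,"tz":0,"ax":0,"ay":0,"az":0,"jaw":-0.1},{"tx":0,"ty":0,"tz":0,"ax":0,"ay":0,"az":0,"jaw":-0.1}]'
python3 tilt.py | grep -v scene; python3 m.py
```

```text
time_s: 27.52
eef_pos: [472.5, 39.6, 118.0]
ee_rot: [-0.0, 1.0, -0.027, 0.0]
force: [-0.5, 0.9, 2.7]
grip_width: 0.278
grip_force: 20.2
time_s: 28.02
eef_pos: [474.5, 80.6, 119.9]
ee_rot: [-0.0, 1.0, -0.026, 0.0]
force: [-3.5, 0.3, 6.2]
grip_width: 0.279
grip_force: 19.4
time_s: 28.65
eef_pos: [474.6, 79.4, 119.8]
ee_rot: [-0.0, 1.0, -0.027, -0.0]
force: [0.8, 0.2, 0.5]
grip_width: 0.552
grip_force: 0.0
time_s: 29.9
eef_pos: [474.6, 79.4, 119.8]
ee_rot: [0.0, 1.0, -0.027, -0.0]
force: [0.2, 0.6, -0.3]
grip_width: 0.548
grip_force: 0.0
top long 1 467 200.3
top floor 1 91 120.8
top long -1 450 193.5
top floor -1 367 113.5
top long tilt 0.0217
top floor tilt 0.0233
{'centre': [235.0, 151.9], 'conf': 0.7}
{'centre': [277.1, 160.7], 'conf': 0.69}
{'centre': [253.1, 252.0], 'conf': 0.78} [471.9  81.6 117. ]
knob 3507 [474.2  83.2] [24.  30.2] 86.66437530517578 [135.28046973 136.5008    ] px [249.1211862  258.98545766]
balance frame -152.4759761448516 23.59759092801823 tool-frame shift [-0.6 -3.7] tcp [474.6  79.5 119.8]
```

```bash
python3 -m jog '[{"tx":0,"ty":0,"tz":0,"ax":0,"ay":0,"az":0,"jaw":0.2},{"tx":0,"ty":0,"tz":0,"ax":0,"ay":0,"az":0,"jaw":0.5},{"tx":0,"ty":0,"tz":0,"ax":0,"ay":0,"az":0,"jaw":0.5}]' 20
python3 -m jog '[{"tx":0,"ty":-6,"tz":0,"ax":0,"ay":0,"az":0,"jaw":0.5},{"tx":0,"ty":-5,"tz":0,"ax":0,"ay":0,"az":0,"jaw":0.5},{"tx":0,"ty":0,"tz":0,"ax":0,"ay":0,"az":0,"jaw":0.5}]'
python3 -m jog '[{"tx":0,"ty":0,"tz":0,"ax":0,"ay":0,"az":0,"jaw":0.2},{"tx":0,"ty":0,"tz":0,"ax":0,"ay":0,"az":0,"jaw":-0.1},{"tx":0,"ty":0,"tz":0,"ax":0,"ay":0,"az":0,"jaw":-0.1},{"tx":0,"ty":0,"tz":0,"ax":0,"ay":0,"az":0,"jaw":-0.1},{"tx":0,"ty":0,"tz":0,"ax":0,"ay":0,"az":0,"jaw":-0.1}]'
python3 -m jog '[{"tx":0,"ty":0,"tz":0,"ax":0,"ay":0,"az":0,"jaw":-0.1},{"tx":0,"ty":0,"tz":0,"ax":0,"ay":0,"az":0,"jaw":-0.1},{"tx":0,"ty":0,"tz":0,"ax":0,"ay":0,"az":0,"jaw":-0.1},{"tx":0,"ty":0,"tz":0,"ax":0,"ay":0,"az":0,"jaw":-0.1},{"tx":0,"ty":0,"tz":0,"ax":0,"ay":0,"az":0,"jaw":-0.1}]'>/dev/null
python3 -m jog '[{"tx":0,"ty":0,"tz":0,"ax":0,"ay":0,"az":0,"jaw":-0.1},{"tx":0,"ty":0,"tz":0,"ax":0,"ay":0,"az":0,"jaw":-0.1},{"tx":0,"ty":0,"tz":0,"ax":0,"ay":0,"az":0,"jaw":-0.1},{"tx":0,"ty":0,"tz":0,"ax":0,"ay":0,"az":0,"jaw":-0.1},{"tx":0,"ty":0,"tz":0,"ax":0,"ay":0,"az":0,"jaw":-0.1}]'
python3 tilt.py | grep -v scene
```

```text
time_s: 30.58
eef_pos: [474.6, 79.5, 119.8]
ee_rot: [-0.0, 1.0, -0.027, 0.0]
force: [0.4, 1.3, 0.9]
grip_width: 0.274
grip_force: 21.5
time_s: 30.95
eef_pos: [475.1, 91.0, 119.9]
ee_rot: [-0.0, 1.0, -0.026, 0.0]
force: [-1.0, 1.9, 2.8]
grip_width: 0.272
grip_force: 21.5
time_s: 31.58
eef_pos: [475.2, 90.4, 119.8]
ee_rot: [-0.0, 1.0, -0.027, -0.0]
force: [-0.1, -1.2, 0.1]
grip_width: 0.549
grip_force: 0.0
time_s: 32.83
eef_pos: [475.1, 90.5, 119.8]
ee_rot: [-0.0, 1.0, -0.027, -0.0]
force: [-0.2, -0.1, -1.0]
grip_width: 0.55
grip_force: 0.0
top long 1 465 197.4
top floor 1 88 117.8
top long -1 452 196.6
top floor -1 356 116.3
top long tilt 0.0027
top floor tilt 0.0049
{'centre': [233.1, 149.5], 'conf': 0.98}
{'centre': [276.9, 159.0], 'conf': 0.58}
```

The beam is now within about 0.003 rad of level. I retract straight up and verify.

```bash
python3 -m jog '[{"tx":0,"ty":0,"tz":-10,"ax":0,"ay":0,"az":0,"jaw":-0.1},{"tx":0,"ty":0,"tz":-20,"ax":0,"ay":0,"az":0,"jaw":-0.1},{"tx":0,"ty":0,"tz":-40,"ax":0,"ay":0,"az":0,"jaw":-0.1},{"tx":0,"ty":0,"tz":-40,"ax":0,"ay":0,"az":0,"jaw":-0.1},{"tx":0,"ty":0,"tz":-30,"ax":0,"ay":0,"az":0,"jaw":-0.1}]'
python3 -m jog '[{"tx":-30,"ty":0,"tz":-20,"ax":0,"ay":0,"az":0,"jaw":-0.1},{"tx":-40,"ty":0,"tz":0,"ax":0,"ay":0,"az":0,"jaw":-0.1},{"tx":-20,"ty":0,"tz":0,"ax":0,"ay":0,"az":0,"jaw":-0.1},{"tx":0,"ty":0,"tz":0,"ax":0,"ay":0,"az":0,"jaw":-0.1},{"tx":0,"ty":0,"tz":0,"ax":0,"ay":0,"az":0,"jaw":-0.1}]'
python3 -m jog '[{"tx":0,"ty":0,"tz":0,"ax":0,"ay":0,"az":0,"jaw":-0.1},{"tx":0,"ty":0,"tz":0,"ax":0,"ay":0,"az":0,"jaw":-0.1},{"tx":0,"ty":0,"tz":0,"ax":0,"ay":0,"az":0,"jaw":-0.1},{"tx":0,"ty":0,"tz":0,"ax":0,"ay":0,"az":0,"jaw":-0.1},{"tx":0,"ty":0,"tz":0,"ax":0,"ay":0,"az":0,"jaw":-0.1}]'
python3 tilt.py | grep -v scene
python3 -c "
from h import *
save(cam('top'),'fin.png',(110,110,410,300),2.6)"
```

```text
time_s: 33.65
eef_pos: [475.3, 90.5, 262.3]
ee_rot: [0.0, 1.0, -0.027, 0.001]
force: [-0.7, 1.2, 0.1]
grip_width: 0.552
grip_force: 0.0
time_s: 34.28
eef_pos: [385.9, 95.1, 280.2]
ee_rot: [0.0, 1.0, -0.027, 0.0]
force: [-0.6, -1.0, -0.4]
grip_width: 0.551
grip_force: 0.0
time_s: 34.9
eef_pos: [385.3, 95.2, 279.8]
ee_rot: [-0.0, 1.0, -0.027, -0.0]
force: [-0.2, -0.0, 0.6]
grip_width: 0.551
grip_force: 0.0
top long 1 464 197.3
top floor 1 90 118.8
top long -1 457 196.6
top floor -1 359 116.1
top long tilt 0.0022
top floor tilt 0.0087
{'centre': [233.8, 149.8], 'conf': 0.55}
{'centre': [277.9, 161.5], 'conf': 0.75}
```

View pics/fin.png

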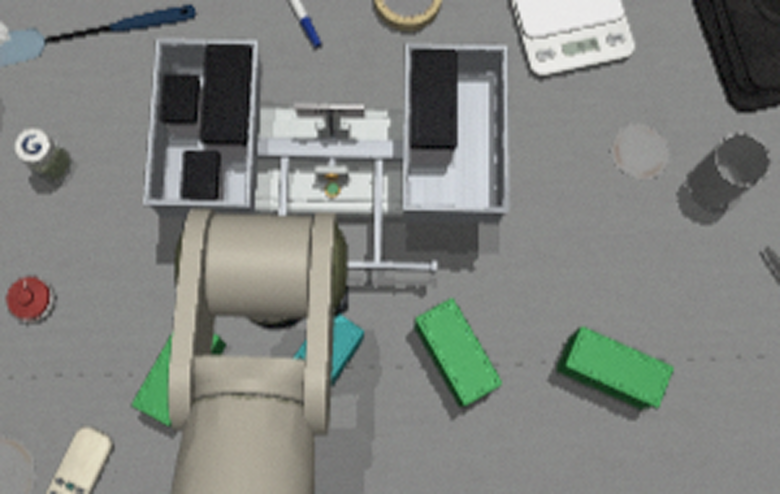

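The final view shows three tins upright in the left tub (small ones at (180,98) and (201,175), long one at (228,94)) and the long one at (433,98) in the right tub. The jar, timer and tumbler are undisturbed, and the long tins' tops give a tilt of about 0.002 rad. Handing in.

```bash
python3 -c "
from rig import finish_job
print(finish_job())"
```

```text
the job is handed in; nothing more can be done
None
```

The job is handed in: I moved small_tin_2 from the heavier right tub into the left tub's free space and set the poise so the beam rests about 0.002 rad off level (0.009 by a noisier reading, limit 0.018), with all four tins upright and the timer, tumbler and jar undisturbed; no verdict came back.

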